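Sweep the brown stoppers into the counting tray's trough and shut its lid

ROBOT

A 6-joint arm with a two-finger parallel gripper is mounted at the origin on a cart in front of the work surface, level with it; the furniture and walls round the work are solid. World frame = base frame: x ahead of the robot, y to its left, z up, the work surface at z = 0. Lengths are in m, angles in rad, forces in N, time in s.
With the tool pointing down it reaches from about 0.4 to 0.825 m from the base axis. Payload 7 kg.
Tool frame: the origin (TCP) lies between the finger pads; the fingertips stand 22 mm ahead of it and the grasp point (between the pads) lies 3 mm ahead of it (arm.tip_reach is the distance from the TCP to the fingertips, in m); z points along the fingers, y is the line along which they close (so a half turn about z gives the same grasp; the last joint's range is limited). The gripper opens to 88 mm and grips with 3 to 60 N. Pads are 19 mm wide; open, the fingers measure 130 mm over their backs; the gripper's body (78 mm by 193 mm) begins 47 mm behind the grasp point.
Start: joints at [-0.866, 0.359, 0.012, 0, -1.224, -0.288], TCP at [0.273, -0.617, 0.249] pointing down, gripper open.
Joint ranges: [-3.07, 3.07], [-1.43, 2.12], [-1.02, 1.25], [-3.03, 1.67], [-3.05, -0], [-3.03, 3.03]. Speed limits (rad/s): [2.39, 2.39, 3.01, 3.14, 3.14, 3.14].

INTERFACE

Orientations are given as [roll, pitch, yaw] about the fixed x, y, z axes, in that order (R = Rz(yaw) Ry(pitch) Rx(roll)).
In Python, from station import arm, viewer gives the robot as it stands. The module is installed in compiled form; this text tells all that it offers.
- The arm moves only by the tool apply_moves, never from a script. Its argument "commands" is a list that holds one entry, the list of rows, each a list of 5 numbers: the closure, from -1 (fully open) to 1 (shut), then the shift along the world's x, y, z as a fraction of full scale, then the turn about the world's z as a fraction of full scale. In form: [[[fingers, tx, ty, tz, yaw], ...]]. A call has 1 to 12 rows; each row shifts and turns the commanded pose from where the row before left it; what a row does not reach is not made up. Full scale, the value 1, is 20 cm for a shift and pi rad for a turn. A row lasts 1/10 s, in which the tool goes at most 50 mm and 8.59 degrees, less where a joint would pass 70% of its speed; a pose out of reach is approached as far as the arm can. A call with a number of a shift or a turn outside -1 to 1 is refused whole. A call with a gripper value outside its range is refused whole. The fingers move at their own pace and stop on an object; "force" is the grip in N (left out, the last holds). Time passes only in rows, so rows that do not move let the fingers close. It gives the time, the measured TCP pose, the force, the opening and the grip force at its end, in the units of the state.
- arm.get_state(): the state, without advancing time (a new reading comes with each control period).
- viewer.grab_frame(name): name is "scene" or "top" or "wrist"; returns a dict with "image" (420x560x3 uint8, blue, green, red), "mtx" (3x3 intrinsics, pixels), "rvec" (rotation vector, rad) and "tvec" (3), from world to camera coordinates, as OpenCV has them. Camera axes: x right, y down, z forward; pixel columns grow to the right and rows downward; lengths in m; the calibration is good to about 2 mm. A picture is of the moment at which its call begins. There is no depth.
- arm.job_done(): hands the job in; it is judged then, once.
The state is a dict: "t": time; "q": joint angles; "qd": joint speeds; "joint_efforts": joint torques, N m; "eef_pos": TCP position; "ee_rot": TCP orientation; "force": force on the tool from outside, world axes, zero at the start; "moment": the same for the moment, N m; "width": finger opening in m; "gripper_force": force on a finger pad.
Only numpy, scipy, OpenCV 4.12 (cv2) and the standard library are available. Lean on these libraries where they do the work, as an engineer would, in place of code of your own. Each camera call takes 0.05 s, during which the arm holds its last target. There are 200 camera calls.

TASK

On the white counting tray, sweep the three brown rubber stoppers along the deck with your closed fingers so that they drop into the open trough, and leave the odd black stopper behind on the deck, from where it can be tipped out later. Then push the blue lid over with your fingertips and press it fully shut over the trough. Only push things: do not pinch or lift any stopper, and do not disturb the other things on the desk.

Things in the scene. Friction and masses are not known exactly. Their poses are not given: they have to be found in the camera images.
- tray: white plastic counting tray, fixed to the desk, 204 x 210 x 43 mm. Origin: centre of its footprint, on the desk. z up; y points from the deck across to the trough, x along the trough. Its flat deck carries the stoppers, which stand in a row along x, about 46 mm apart, the black one anywhere in the row. The deck's right front corner (-x, -y) has a pouring spout 45 mm wide that reaches 28 mm out
- deck_edge (a point): middle of the deck's open edge above the trough (tray x = 0, y = 50 mm, 30 mm high). The deck is level, 30 mm above the desk, from tray y = -100 to +50 mm and x = -98 to +98 mm; on its other three sides it has a rim 13 mm high and 4 mm thick
- trough (a point): middle of the trough's floor (tray x = 0, y = 76 mm, 5 mm high, so 25 mm below the deck; lined grey). The trough runs from tray y = 50 to 102 mm and x = -98 to 98 mm; its outer wall is 4 mm thick and 43 mm high
- hinge (a point): middle of the lid's hinge line, which runs along the tray's x on top of the outer wall (tray y = 104 mm, 45 mm high)
- lid (a joint): angle of the blue lid: 0 = fully shut, level over the trough; starts open at 1.8 to 2.1, leaning outward, away from the deck (pi/2 = upright, stop at 2.3). A plate 190 mm long (tray x), 3 mm thick, reaching 60 mm from the hinge, with a 50 mm long tab to 71 mm. Stiff hinge: it stays at any angle, turns with about 0.6 N at its free edge and must be pressed down to the end
- lid_mid (a point): middle of the lid's plate, 30 mm from the hinge, on the face that is on top when shut and faces outward (+y of the tray) when open
- lid_tab (a point): the tab on the lid's free edge, 65 mm from the hinge, on the same face
- brown_a_mid (a point): centre (half-way up) of a brown tapered rubber stopper, 27 mm across and 24 mm tall, 10 to 17 g, standing upright on the tray's deck
- brown_b_mid (a point): centre (half-way up) of a brown tapered rubber stopper, 25 mm across and 22 mm tall, 10 to 17 g, standing upright on the tray's deck
- brown_c_mid (a point): centre (half-way up) of a brown tapered rubber stopper, 27 mm across and 24 mm tall, 10 to 17 g, standing upright on the tray's deck
- black_mid (a point): centre (half-way up) of a black tapered rubber stopper, 22 mm across and 20 mm tall, 10 to 17 g, standing upright on the tray's deck; it stays on the deck
- cup: bystander: empty white plastic cup, 76 mm across, 79 mm tall, right of the tray; origin under its centre
- vial_red: bystander: sample vial with red cap, 22 mm across, 58 mm tall; origin under its centre
- vial_white: bystander: sample vial with white cap, same size
- vial_black: bystander: sample vial with black cap, same size
- beaker: bystander: small beaker with pink content, 52 mm across, 64 mm tall; origin under its centre
- flask: bystander: conical flask with yellow content, 80 mm across, 118 mm tall; origin under its centre
- reagents: bystander: blue reagent bottle with pipettes standing in it, 77 x 135 x 240 mm; origin under its centre
- clock: bystander: grey bench timer, 65 x 65 x 19 mm; origin under its centre
- masking_tape: bystander: roll of masking tape lying flat, 85 mm across, 19 mm tall; origin under its centre

How it is judged:
On the way:
1. the three brown stoppers lie in the trough, the black one is on the deck, and the lid is still open (y of brown_a_mid in the frame of tray between 0.05 and 0.104 m and x of brown_a_mid in the frame of tray between -0.1 and 0.1 m and z of brown_a_mid in the frame of tray between 0 and 0.032 m and y of brown_b_mid in the frame of tray between 0.05 and 0.104 m and x of brown_b_mid in the frame of tray between -0.1 and 0.1 m and z of brown_b_mid in the frame of tray between 0 and 0.032 m and y of brown_c_mid in the frame of tray between 0.05 and 0.104 m and x of brown_c_mid in the frame of tray between -0.1 and 0.1 m and z of brown_c_mid in the frame of tray between 0 and 0.032 m and x of black_mid in the frame of tray between -0.1 and 0.1 m and y of black_mid in the frame of tray between -0.102 and 0.05 m and z of black_mid in the frame of tray between 0.034 and 0.055 m and value of joint lid above 0.3 rad), for 0.2 s.
At the end, for the whole second after the job is handed in: All three brown stoppers lie in the trough (centres within its walls and below 32 mm), the black one is on the deck, all at rest, and the lid is shut to within 0.06 rad (y of brown_a_mid in the frame of tray between 0.05 and 0.104 m and x of brown_a_mid in the frame of tray between -0.1 and 0.1 m and z of brown_a_mid in the frame of tray between 0 and 0.032 m and y of brown_b_mid in the frame of tray between 0.05 and 0.104 m and x of brown_b_mid in the frame of tray between -0.1 and 0.1 m and z of brown_b_mid in the frame of tray between 0 and 0.032 m and y of brown_c_mid in the frame of tray between 0.05 and 0.104 m and x of brown_c_mid in the frame of tray between -0.1 and 0.1 m and z of brown_c_mid in the frame of tray between 0 and 0.032 m and x of black_mid in the frame of tray between -0.1 and 0.1 m and y of black_mid in the frame of tray between -0.102 and 0.05 m and z of black_mid in the frame of tray between 0.034 and 0.055 m and linear speed of each of brown_a, brown_b, brown_c, black below 0.02 m/s and value of joint lid below 0.06 rad); the robot touches nothing.
It fails at once if a stopper is lifted (its centre 65 mm or more above the desk; it stands at about 42 mm) (height (world z) of any of brown_a_mid, brown_b_mid, brown_c_mid, black_mid above 0.065 m).
It fails at once if a stopper is pinched or jammed with the fingers (over 15 N) (contact force between the fingers and brown_a above 15 N or contact force between the fingers and brown_b above 15 N or contact force between the fingers and brown_c above 15 N or contact force between the fingers and black above 15 N).
It fails at once if another thing on the desk is disturbed (moved over 25 mm) (distance of any of cup, vial_red, vial_white, vial_black, beaker, flask, reagents, clock, masking_tape from where it was at the start of the episode above 0.025 m).
It also fails if it takes over 58 s, if anything falls off the work surface, if the arm or the gripper's body presses on something with over 40 N, if the wrist force passes 120 N, or if a joint passes its speed limit or range.

## Working session

There is one attempt and no reset: what is moved stays moved. The work goes in short steps, Python scripts to look and compute and a tool call to move; the robot and the scene stay as the last step left them, time stands still between calls to the robot, and variables do not carry over. Pictures are saved under pics/ and viewed, at most 10 in all, crops included, and the job is handed in when it is done.

Besides the shell and the picture viewer there is one more tool, called after "Request:" as name(argument=value, ...) on one line, values as JSON. apply_moves: Moves the arm, as the interface text tells. Shift numbers are shares of 20 cm and turn numbers shares of pi rad, none past 1 either way. Its arguments: {"type":"object","properties":{"commands":{"type":"array","items":{"type":"array","items":{"type":"array","items":{"type":"number"}}}},"force":{"type":"number"}},"required":["commands"]}

```bash
mkdir -p pics; cat > h.py <<'E'
import numpy as np, cv2
from station import arm, viewer
def grab(n,f=None):
    d=viewer.grab_frame(n)
    if f: cv2.imwrite('pics/'+f,d['image'])
    return d
def ray(d,u,v,z):
    R=cv2.Rodrigues(np.array(d['rvec'],float))[0]; t=np.array(d['tvec'],float).ravel()
    p=cv2.undistortPoints(np.array([[[u,v]]],float),np.array(d['mtx'],float),None)[0,0]
    c=-R.T@t; r=R.T@np.array([p[0],p[1],1]); return c+r*(z-c[2])/r[2]
E
python3 - <<'E'
from h import *
a=grab('top','top0.png');b=grab('scene','scene0.png')
s=arm.get_state();print(s['eef_pos'],s['ee_rot'],s['t'],arm.tip_reach,s['width'])
for d in(a,b):
    R=cv2.Rodrigues(np.array(d['rvec'],float))[0];print(-R.T@np.array(d['tvec']).ravel())
E
```

```text
[ 0.27309236 -0.61685905  0.24772617] [ 3.14013834e+00 -1.23975642e-04 -2.72488279e+00] 0.1 0.022 0.08772762255713465
[ 0.36627299 -0.14716532  1.04293408]
[-0.20774161  0.51425055  0.9284869 ]
```

View pics/top0.png

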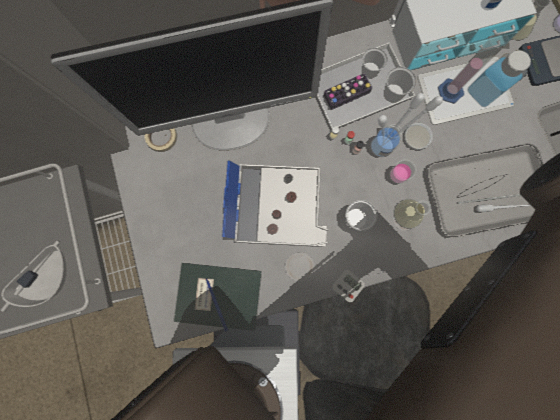

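View pics/scene0.png

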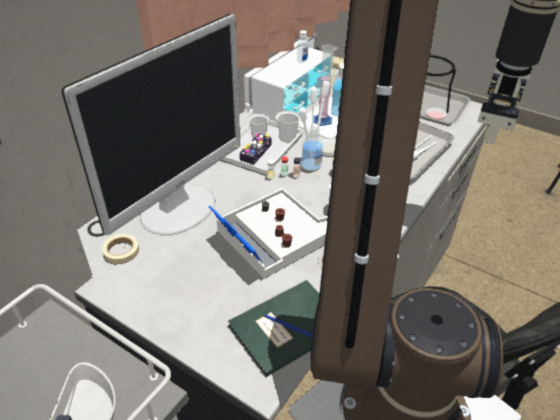

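The top view shows the tray around (275,205), with the lid on the left at (231,200), the trough at (250,205) and the stoppers from (288,178) to (272,229). The farthest one looks black. Next I'll segment a zoomed crop.

```bash
python3 - <<'E'
from h import *
d=grab('top');im=d['image']
c=cv2.resize(im[150:260,210:360],None,fx=5,fy=5,interpolation=cv2.INTER_CUBIC);cv2.imwrite('pics/crop0.png',c)
roi=np.zeros(im.shape[:2],np.uint8);roi[168:243,262:318]=255
m=((im.max(2)<110)&(roi>0)).astype(np.uint8)
n,l,s,ce=cv2.connectedComponentsWithStats(m)
for i in range(1,n):
    if s[i,4]>15: print(ce[i].round(1),s[i],im[l==i].mean(0).round(),ray(d,*ce[i],.042).round(4))
w=((im.min(2)>190)&(np.indices(im.shape[:2])[1]<335)).astype(np.uint8); w[:155]=0;w[255:]=0;w[:,:225]=0
print(d['mtx'])
E
```

```text
[287.7 178.2] [284 174   8   9  56] [80. 82. 84.] [ 0.5828 -0.1484  0.042 ]
[290.5 196.8] [285 192  11  10  77] [70. 76. 96.] [ 0.5336 -0.1544  0.042 ]
[276.2 214.2] [272 210   9   9  57] [77. 81. 95.] [ 0.489  -0.1167  0.042 ]
[271.5 228.5] [268 224   9  10  41] [ 86.  91. 106.] [ 0.4524 -0.104   0.042 ]
[[392.20210279   0.         276.03537528]
 [  0.         392.20210279 207.44897782]
 [  0.           0.           1.        ]]
```

View pics/crop0.png

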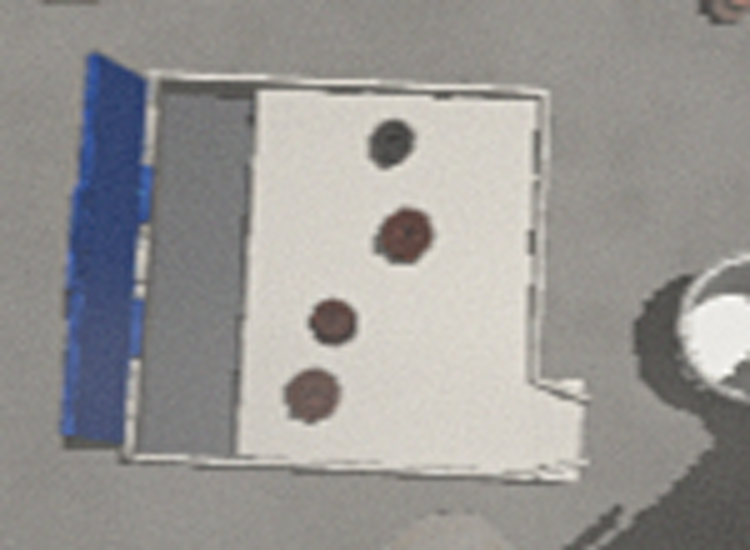

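The crop shows the black stopper at the far end (391,143) and brown ones at (405,236), (333,322) and (312,395). The rim corners are at (152,72), (548,92) and (124,462).

```bash
python3 - <<'E'
from h import *
d=grab('top')
P=lambda u,v,z: ray(d,210+(u+.5)/5-.5,150+(v+.5)/5-.5,z)[:2]
fl,fr,nl=P(152,72,.043),P(548,92,.043),P(124,462,.043)
print('corners',fl,fr,nl,'len',np.linalg.norm(fl-fr),np.linalg.norm(fl-nl))
e=[P(257,92,.03),P(236,455,.03)];print('edge',e)
x=fl-nl; x/=np.linalg.norm(x); y=fl-fr; y/=np.linalg.norm(y)
yaw=(np.arctan2(x[1],x[0])+np.arctan2(-y[0],y[1]))/2; print('yaw',np.arctan2(x[1],x[0]),np.arctan2(-y[0],y[1]))
R=np.array([[np.cos(yaw),-np.sin(yaw)],[np.sin(yaw),np.cos(yaw)]])
# tray footprint y -106..106?: use edge y=50 and x from side walls
em=sum(e)/2
o1=(fr+nl)/2; o=em-R@[0,.05]
print('o from edge',o,'o from corners',o1, 'outer y in edge frame',R.T@(fl-o),R.T@(nl-o),R.T@(fr-o))
for n,u,v,z in(('blk',391,143,.046),('b1',405,236,.05),('b2',333,322,.05),('b3',312,395,.05)):
    p=P(u,v,z);print(n,p,R.T@(p-o))
b=grab('scene')
# lid free edge ends, top view pixels
print('lid top', P(90,55,.10),P(65,435,.10), [R.T@(P(*q,.10)-o) for q in((90,55),(65,435))])
for n,u,v in (('monitor bottom left',140,128),('bottom right',325,88)): print(n,[ray(d,u,v,z).round(3) for z in(0.05,.15,.25)])
E
```

```text
corners [ 0.62365803 -0.02413448] [ 0.60748737 -0.23089235] [ 0.41976207 -0.00868197] len 0.20738926103606775 0.20448067125983657
edge [array([ 0.61465034, -0.07830604]), array([ 0.42291281, -0.06497434])]
yaw -0.07564164782442473 -0.07805173358360357
o from edge [ 0.51494302 -0.12149263] o from corners [ 0.51362472 -0.11978716] outer y in edge frame [0.10091988 0.10541699] [-0.10356065  0.10517058] [ 0.10066996 -0.10197212]
blk [ 0.58182746 -0.14862535] [ 0.06877006 -0.02191785]
b1 [ 0.53213351 -0.15470888] [ 0.0196898  -0.03179849]
b2 [ 0.48853452 -0.11696564] [-0.02667811  0.00248623]
b3 [ 0.45143094 -0.10561712] [-0.06454342  0.01095276]
lid top [ 6.18455713e-01 -3.34874656e-04] [0.43028803 0.01198365] [array([0.09390579, 0.12874697]), array([-0.09465227,  0.12658331])]
monitor bottom left [array([0.727, 0.242, 0.05 ]), array([0.691, 0.203, 0.15 ]), array([0.655, 0.163, 0.25 ])]
bottom right [array([ 0.823, -0.253,  0.05 ]), array([ 0.777, -0.242,  0.15 ]), array([ 0.731, -0.232,  0.25 ])]
```

Request:
apply_moves(commands=[[[1,0.071,0.196,0,0.0286],[1,0.071,0.196,0,0.0286],[1,0.071,0.196,0,0.0286],[1,0.071,0.196,0,0.0286],[1,0.071,0.196,0,0.0286],[1,0.071,0.196,0,0.0286],[1,0.071,0.196,0,0.0286],[1,0.071,0.196,0,0.0286],[1,0.071,0.196,0,0.0286],[1,0.071,0.196,0,0.0286],[1,0.071,0.196,0,0.0286],[1,0.071,0.196,0,0.0286]]])

```text
t: 1.45
eef_pos: [0.4439, -0.1451, 0.2489]
ee_rot: [-3.141, 0.0, -1.643]
force: [1.5, -0.7, -0.4]
width: 0.0012
gripper_force: 0.0
```

Request:
apply_moves(commands=[[[1,0,-0.01,-0.2,0],[1,0,0,-0.2,0],[1,0,0,-0.2,0],[1,0,0,-0.15,0],[1,0,0,-0.1,0],[1,0,0,-0.05,0],[1,0,0,-0.025,0],[1,0,0,0,0],[1,0,0,0,0]]])

```text
t: 2.35
eef_pos: [0.4444, -0.1488, 0.0645]
ee_rot: [-3.14, 0.0, -1.646]
force: [-0.0, 0.2, -0.3]
width: 0.0002
gripper_force: 0.0
```

```bash
python3 - <<'E'
from h import *
c=grab('top')['image'];w=grab('wrist')['image']
c=cv2.resize(c[150:260,210:340],None,fx=3,fy=3)
o=np.zeros((420,560+390,3),np.uint8);o[:,:560]=w;o[:330,560:]=c
cv2.imwrite('pics/m1.png',cv2.resize(o,None,fx=.84,fy=.84))
s=arm.get_state();print(s['eef_pos'],s['force'])
E
```

```text
[ 0.44442327 -0.14876011  0.06458528] [-0.31422394  0.19684677 -0.17128189]
```

View pics/m1.png

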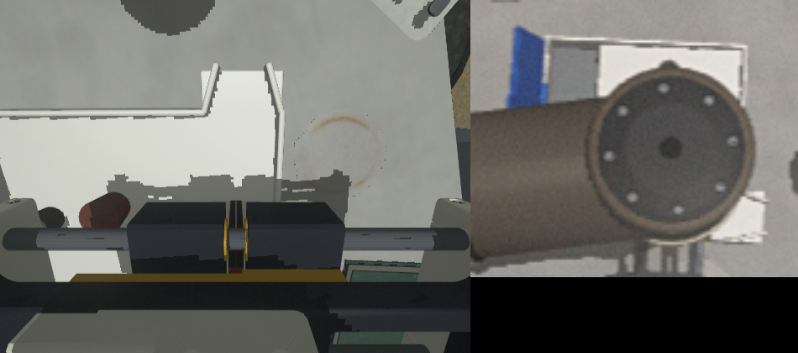

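The wrist view shows the closed fingers on the deck inside the rim at (235,235), with b1 at (105,210) and the black stopper at (50,215) clear to the left.

Request:
apply_moves(commands=[[[1,0,0,-0.03,0],[1,0.002,0.03,0,0],[1,0.002,0.03,0,0],[1,0.002,0.03,0,0],[1,0.002,0.03,0,0],[1,0.002,0.03,0,0],[1,0.002,0.03,0,0],[1,0.002,0.03,0,0],[1,0.002,0.03,0,0],[1,0.002,0.03,0,0],[1,0.002,0.03,0,0]]])

```text
t: 3.55
eef_pos: [0.4477, -0.0883, 0.0576]
ee_rot: [-3.142, 0.0, -1.647]
force: [0.4, 0.5, 0.2]
width: 0.0005
gripper_force: 0.0
```

Request:
apply_moves(commands=[[[1,0.002,0.03,0,0],[1,0.002,0.03,0,0],[1,0.002,0.03,0,0],[1,0,0,0,0],[1,0,0,0,0]]])

```text
t: 4.05
eef_pos: [0.4488, -0.0706, 0.0576]
ee_rot: [3.142, 0.0, -1.646]
force: [-0.4, 0.2, 0.8]
width: 0.0009
gripper_force: 0.0
```

Request:
apply_moves(commands=[[[1,0,-0.05,0,0],[1,0,0,0.15,0],[1,0,0,0.15,0],[1,0.09,-0.18,0,0],[1,0.09,-0.183,0,0],[1,0,0,0,0],[1,0,0,0,0]]])

```text
t: 4.75
eef_pos: [0.4843, -0.1549, 0.1171]
ee_rot: [3.141, 0.0, -1.65]
force: [-0.7, 0.7, 0.2]
width: 0.0003
gripper_force: 0.0
```

```bash
python3 - <<'E'
from h import *
print(arm.get_state()['eef_pos'])
c=grab('scene')['image'];w=grab('wrist')['image']
c=cv2.resize(c[170:290,190:350],None,fx=2.4,fy=2.4)
o=np.zeros((420,560+384,3),np.uint8);o[:,:560]=w;o[:288,560:]=c
cv2.imwrite('pics/m2.png',cv2.resize(o,None,fx=.84,fy=.84))
E
```

```text
[ 0.48433603 -0.15488863  0.11710681]
```

View pics/m2.png

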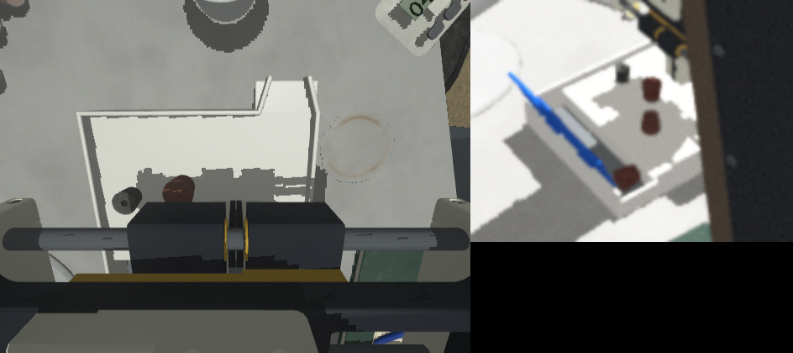

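The brown stopper b3 now lies in the trough (scene crop, 627,177). Next is b2.

Request:
apply_moves(commands=[[[1,0,0,-0.15,0],[1,0,0,-0.1,0],[1,0,0,-0.05,0],[1,0,0,0,0],[1,0.002,0.03,0,0],[1,0.002,0.03,0,0],[1,0.002,0.03,0,0],[1,0.002,0.03,0,0],[1,0.002,0.03,0,0],[1,0.002,0.03,0,0]]])

```text
t: 5.85
eef_pos: [0.4874, -0.1168, 0.0578]
ee_rot: [-3.141, 0.0, -1.646]
force: [-0.0, -0.0, 0.6]
width: 0.0006
gripper_force: 0.1
```

Request:
apply_moves(commands=[[[1,0.002,0.03,0,0],[1,0.002,0.03,0,0],[1,0.002,0.03,0,0],[1,0.002,0.03,0,0],[1,0.002,0.03,0,0],[1,0.002,0.03,0,0],[1,0.002,0.03,0,0],[1,0.002,0.03,0,0],[1,0,0,0,0],[1,0,0,0,0]]])

```text
t: 6.85
eef_pos: [0.4904, -0.0692, 0.0576]
ee_rot: [3.142, 0.0, -1.646]
force: [-0.5, 0.5, 0.5]
width: 0.0006
gripper_force: 0.0
```

Request:
apply_moves(commands=[[[1,0,-0.05,0,0],[1,0,0,0.15,0],[1,0,0,0.15,0],[1,0.06,-0.187,0,0],[1,0.06,-0.187,0,0],[1,0.055,-0.188,0,0],[1,0,0,0,0],[1,0,0,0,0]]])

```text
t: 7.65
eef_pos: [0.5248, -0.1933, 0.117]
ee_rot: [3.14, 0.0, -1.65]
force: [0.2, -0.5, -0.3]
width: 0.0001
gripper_force: 0.0
```

```bash
python3 - <<'E'
from h import *
print(arm.get_state()['eef_pos'])
c=grab('scene')['image'];w=grab('wrist')['image']
c=cv2.resize(c[170:290,190:350],None,fx=2.4,fy=2.4)
o=np.zeros((420,560+384,3),np.uint8);o[:,:560]=w;o[:288,560:]=c
cv2.imwrite('pics/m3.png',cv2.resize(o,None,fx=.84,fy=.84))
E
```

```text
[ 0.52475006 -0.19331721  0.11700632]
```

View pics/m3.png

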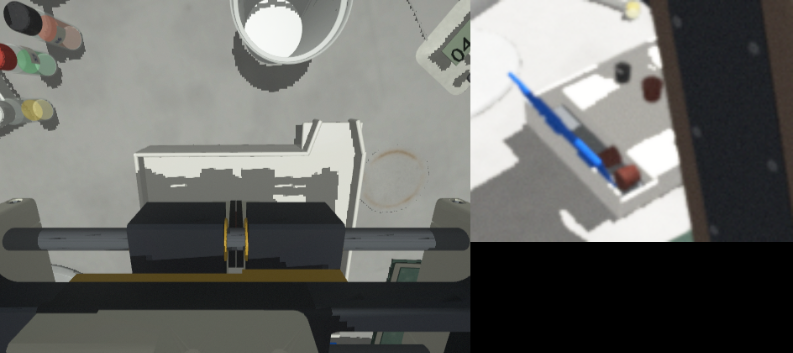

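b2 is in the trough (609,157) beside b3, and b1 (652,90) and the black stopper (622,73) stand on the deck. Now I sweep b1.

Request:
apply_moves(commands=[[[1,0,0,-0.15,0],[1,0,0,-0.1,0],[1,0,0,-0.05,0],[1,0,0,0,0],[1,0.002,0.03,0,0],[1,0.002,0.03,0,0],[1,0.002,0.03,0,0],[1,0.002,0.03,0,0],[1,0.002,0.03,0,0],[1,0.002,0.03,0,0],[1,0.002,0.03,0,0],[1,0.002,0.03,0,0]]])

```text
t: 8.95
eef_pos: [0.5286, -0.1433, 0.0575]
ee_rot: [3.141, -0.0, -1.647]
force: [-0.4, -0.6, 0.8]
width: 0.0009
gripper_force: 0.1
```

Request:
apply_moves(commands=[[[1,0.002,0.03,0,0],[1,0.002,0.03,0,0],[1,0.002,0.03,0,0],[1,0.002,0.03,0,0],[1,0.002,0.03,0,0],[1,0.002,0.03,0,0],[1,0.002,0.03,0,0],[1,0.002,0.03,0,0],[1,0.002,0.03,0,0],[1,0.002,0.03,0,0],[1,0.002,0.03,0,0],[1,0.002,0.03,0,0]]])

```text
t: 10.15
eef_pos: [0.5335, -0.0713, 0.0576]
ee_rot: [3.142, 0.0, -1.647]
force: [-0.1, 0.3, -0.6]
width: 0.001
gripper_force: 0.0
```

Request:
apply_moves(commands=[[[1,0,0,0,0],[1,0,0,0,0],[1,0,-0.05,0,0],[1,0,0,0.25,0],[1,0,0,0.25,0],[1,0,0,0.1,0],[1,0,0,0,0]]])

```text
t: 10.85
eef_pos: [0.5354, -0.0825, 0.1815]
ee_rot: [-3.135, 0.001, -1.647]
force: [0.6, -0.1, -0.9]
width: 0.0003
gripper_force: 0.0
```

Request:
apply_moves(commands=[[[1,-0.015,0.21,0,0],[1,-0.015,0.21,0,0],[1,-0.015,0.215,0,0],[1,0,0,0,0],[1,0,0,0,0]]])

```text
t: 11.35
eef_pos: [0.5239, 0.0455, 0.1767]
ee_rot: [3.14, -0.001, -1.645]
force: [0.4, -0.1, -0.3]
width: 0.0003
gripper_force: 0.0
```

```bash
python3 - <<'E'
from h import *
print(arm.get_state()['eef_pos'])
c=grab('scene')['image'];w=grab('wrist')['image']
c=cv2.resize(c[170:290,190:350],None,fx=2.4,fy=2.4)
o=np.zeros((420,560+384,3),np.uint8);o[:,:560]=w;o[:288,560:]=c
cv2.imwrite('pics/m4.png',cv2.resize(o,None,fx=.84,fy=.84))
E
```

```text
[0.52394826 0.04547659 0.17672751]
```

View pics/m4.png

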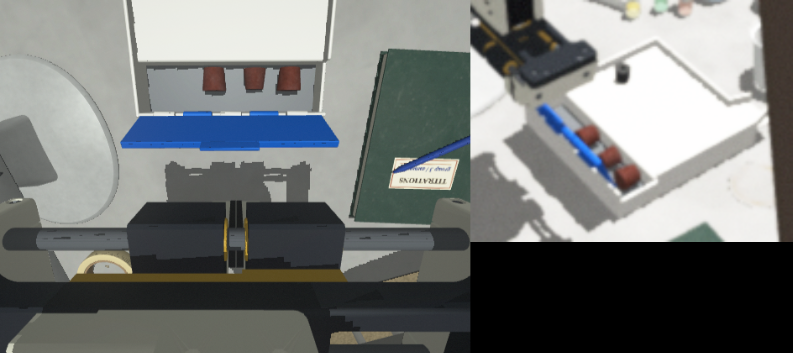

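All three brown stoppers lie in the trough, at wrist-view pixels (213,78), (255,78) and (288,78). The black one is on the deck (scene crop, 622,73). The fingers are outside the lid, whose tab is at (230,147).

Request:
apply_moves(commands=[[[1,0,0,-0.15,0],[1,0,0,-0.12,0],[1,0,0,-0.06,0],[1,0,0,0,0],[1,-0.003,-0.04,0,0],[1,-0.003,-0.04,0,0],[1,-0.003,-0.04,0,0],[1,-0.002,-0.03,0,0],[1,-0.002,-0.03,0,0],[1,-0.002,-0.03,0,0]]])

```text
t: 12.45
eef_pos: [0.5216, 0.0027, 0.1119]
ee_rot: [-3.141, 0.0, -1.647]
force: [-0.3, -0.1, -0.4]
width: 0.0006
gripper_force: 0.3
```

Request:
apply_moves(commands=[[[1,-0.002,-0.03,0,0],[1,-0.002,-0.03,0,0],[1,-0.002,-0.03,0,0],[1,-0.002,-0.03,0,0],[1,0,0,0,0]]])

```text
t: 12.95
eef_pos: [0.5196, -0.0215, 0.1114]
ee_rot: [3.141, -0.0, -1.647]
force: [-0.8, 0.4, -0.5]
width: 0.0005
gripper_force: 0.0
```

Request:
apply_moves(commands=[[[1,-0.002,-0.024,-0.006,0],[1,-0.002,-0.024,-0.006,0],[1,-0.002,-0.02,-0.0125,0],[1,-0.001,-0.02,-0.0125,0],[1,-0.001,-0.015,-0.015,0],[1,-0.001,-0.015,-0.015,0],[1,-0.001,-0.0125,-0.0175,0],[1,-0.001,-0.0125,-0.0175,0],[1,-0.001,-0.01,-0.02,0],[1,-0.001,-0.01,-0.02,0],[1,0,-0.005,-0.0175,0],[1,0,-0.005,-0.0175,0]]])

```text
t: 14.15
eef_pos: [0.5172, -0.0555, 0.0758]
ee_rot: [3.141, -0.0, -1.647]
force: [-0.4, -0.1, 0.8]
width: 0.0005
gripper_force: 0.2
```

Request:
apply_moves(commands=[[[1,0,0,-0.02,0],[1,0,0,-0.015,0],[1,0,0,0,0],[1,0,0,0,0]]])

```text
t: 14.55
eef_pos: [0.5172, -0.0554, 0.0691]
ee_rot: [3.142, 0.0, -1.647]
force: [0.7, 0.1, -0.6]
width: 0.0003
gripper_force: 0.0
```

Request:
apply_moves(commands=[[[1,0,0,-0.01,0],[1,0,0,0,0],[1,0,0,0,0]]])

```text
t: 14.85
eef_pos: [0.5174, -0.0553, 0.0686]
ee_rot: [-3.141, -0.0, -1.646]
force: [-6.2, 1.7, 16.6]
width: 0.0006
gripper_force: 8.3
```

Request:
apply_moves(commands=[[[1,0,0,-0.01,0],[1,0,0,0,0],[1,0,0,0,0]]])

```text
t: 15.15
eef_pos: [0.5175, -0.0554, 0.0682]
ee_rot: [-3.14, -0.0, -1.645]
force: [-12.6, 3.1, 36.2]
width: 0.0006
gripper_force: 18.0
```

Request:
apply_moves(commands=[[[1,0,0,0.05,0],[1,0,0,0.2,0],[1,0,0,0.2,0],[1,0,0,0.2,0],[1,0,0.2,0.1,0],[1,0,0.2,0,0],[1,0,0.2,0,0],[1,0,0,0,0],[1,0,0,0,0]]])

```text
t: 16.05
eef_pos: [0.517, 0.0654, 0.215]
ee_rot: [3.141, -0.0, -1.645]
force: [-0.4, -0.2, -0.5]
width: 0.0006
gripper_force: 0.0
```

```bash
python3 - <<'E'
from h import *
s=arm.get_state();print(s['eef_pos'],s['force'])
c=grab('scene')['image'];w=grab('wrist')['image']
c=cv2.resize(c[170:290,190:350],None,fx=2.4,fy=2.4)
o=np.zeros((420,560+384,3),np.uint8);o[:,:560]=w;o[:288,560:]=c
cv2.imwrite('pics/m5.png',cv2.resize(o,None,fx=.84,fy=.84))
E
```

```text
[0.51700586 0.06541297 0.21501126] [-0.36242767 -0.20103621 -0.46219955]
```

View pics/m5.png

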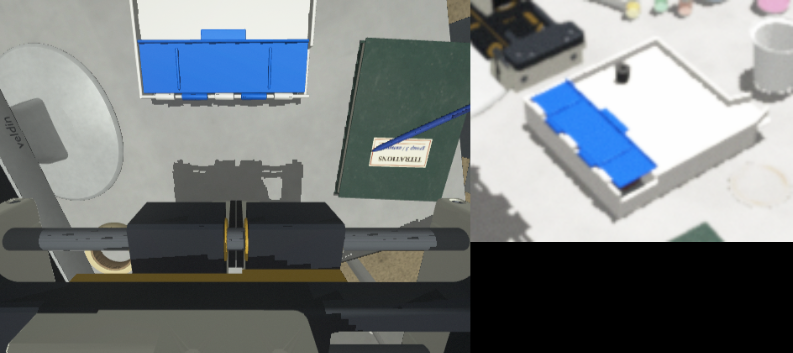

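The lid lies flat over the trough (wrist view, 223,68), the black stopper is on the deck (622,73), and the gripper is clear.

```bash
python3 -c "
from station import arm;print(arm.job_done())"
```

```text
the job is handed in; nothing more can be done
None
```

I swept the three brown stoppers into the trough, left the black one standing on the deck, pressed the blue lid down flat to its stop, and handed the job in at about 16 s; no verdict was returned.

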